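# Unload the strip winder and reset its counter

### The arm

A 6-joint arm with a two-finger parallel gripper is mounted at the origin on the work surface. World frame = base frame: x ahead of the robot, y to its left, z up, the work surface at z = 0. Lengths are in m, angles in rad, forces in N, time in s.
With the tool pointing down it reaches from about 0.275 to 1 m from the base axis. Payload 8.4 kg.
Tool frame: the origin (TCP) lies on the centre line of the jaws, within the pads' length; the fingertips stand 17 mm ahead of it and the grasp point (between the pads) lies 2 mm behind it (bot.tcp_to_tips is the y of the fingertips in the tool frame, in m); y points along the fingers, z is the direction in which the jaws open and shut, and the axes are right-handed (so a half turn about y gives the same grasp; the last joint's range is limited). The gripper opens to 85 mm and grips with 20 to 120 N. Pads are 22 mm wide; open, the fingers measure 114 mm over their backs; the gripper's body (76 mm by 85 mm) begins 54 mm behind the grasp point. The pads swing forward as they close: fully open they stand 13 mm farther back than shut.
Start: joints at [-1.136, 0.353, 1.633, -0, 1.155, -0.002], TCP at [0.264, -0.566, 0.248] pointing down, gripper open.
Joint ranges: [-2.63, 2.63], [-0.92, 2.1], [0.06, 2.66], [-1.3, 4.44], [0, 2.69], [-3.02, 3.02]. Speed limits (rad/s): [2.22, 2.22, 2.79, 3.14, 3.14, 3.14].

### API

Orientations are given as a unit quaternion [x, y, z, w].
In Python, from workcell import bot, hand, kinematics, get_obs, vision, hand_in gives the robot as it stands. The module is installed in compiled form; this text tells all that it offers. Calls block until the motion is done:
- bot.reach(position, orientation): joint-space move of the TCP to a pose.
- bot.servo_line(position, ori=None, velocity=0.15): straight line of the TCP; ori=None keeps the orientation; velocity is the mean speed in m/s.
- bot.goto_joints(angles): joint-space move.
- hand.move_gripper(opening, strength=None): finger opening in m; strength is the grip in N (None keeps the last); returns when the fingers have stopped.
- bot.dwell(seconds).
- kinematics.solve_ik(position, orientation): joint angles nearest the present ones, or None.
- get_obs(): the state.
- vision.read_camera(name): name is "scene" or "top" or "wrist"; returns a dict with "frame" (400x640x3 uint8, red, green, blue), "intrinsics" (3x3 intrinsics, pixels), "view" (4x4, takes a point from world to camera coordinates). Camera axes: x right, y down, z forward; pixel columns grow to the right and rows downward; lengths in m; the calibration is good to about 2 mm. A picture is of the moment at which its call begins. There is no depth.
A pose or a line that the arm cannot do raises bot.IKError and nothing moves.
- hand_in(): hands the job in, once; it reports no verdict.
The state is a dict: "time_s": time; "joint_pos": joint angles; "joint_vel": joint speeds; "joint_efforts": joint torques, N m; "position": TCP position; "orientation": TCP orientation; "wrist_force": force on the tool from outside, world axes, zero at the start; "ft_torque": the same for the moment, N m; "gripper_width": finger opening in m.
Only numpy, scipy, OpenCV 4.12 (cv2) and the standard library are available. Lean on these libraries where they do the work, as an engineer would, in place of code of your own. Each camera call takes 0.05 s, during which the arm holds its last target.

### The job

Unload the finished strip winder: first, with all the rolls still on it, push the brake plunger on the control box right down to its stop and let it up again; then slide every wound roll of sanding strip up off the winder's spindles and set each one down inside the low plywood tray, resting on the tray's floor and not on another roll. When all of them are in the tray, reset the counter by pressing the three keys fully down one at a time, the left one, then the right one, then the middle one (left as seen from the robot), holding each for a moment and letting it come back up. Last, push the plunger down to its stop once more to set the brake again; do not disturb the tools and other things on the bench.

Things in the scene. Friction and masses are not known exactly. Their poses are not given: they have to be found in the camera images.
- stand: the winder: grey square plate 200 x 200 mm, fixed to the bench, with four upright steel spindles. Origin under its centre on the bench, x and y along its sides, z up. Spindle axes at (+-60, +-60) mm in its frame. A roll on a spindle rests on the plate, whose top is at height 36 mm; the spindles are 16 mm in diameter and end at height 116 mm (80 mm above the plate). Some spindles may be empty
- roll_wide_1: wide roll of sanding strip, a plain sand-brown ring standing on end: outside diameter 60 mm, core hole 26 mm, 75 mm tall, about 0.22 kg, rigid. Starts upright round one of the spindles, which stands 5 mm out above it. Origin: centre of its lower end; z along its axis, up. May be absent
- roll_wide_2: wide roll of sanding strip, a plain sand-brown ring standing on end: outside diameter 60 mm, core hole 26 mm, 75 mm tall, about 0.22 kg, rigid. Starts upright round one of the spindles, which stands 5 mm out above it. Origin: centre of its lower end; z along its axis, up. May be absent
- roll_narrow_1: narrow roll of sanding strip, a plain sand-brown ring standing on end: outside diameter 60 mm, core hole 26 mm, 55 mm tall, about 0.16 kg, rigid. Starts upright round one of the spindles, which stands 25 mm out above it. Origin: centre of its lower end; z along its axis, up. May be absent
- roll_narrow_2: narrow roll of sanding strip, a plain sand-brown ring standing on end: outside diameter 60 mm, core hole 26 mm, 55 mm tall, about 0.16 kg, rigid. Starts upright round one of the spindles, which stands 25 mm out above it. Origin: centre of its lower end; z along its axis, up. May be absent
- tray: low loose plywood tray, square, outside 240 x 240 mm, 35 mm high, walls and floor 8 mm thick, 0.9 kg; inside 224 x 224 mm, room for four rolls side by side. Origin under its centre on the bench, x and y along its sides, z up. In the tray counts as: a roll's origin within 108 mm of the tray's centre along both its x and y and below 48 mm height over the bench (a roll lying on its side is fine)
- console: control box, dark steel, 220 (x) x 160 (y) x 60 mm high, fixed. Origin under its centre on the bench, x away from the robot. Three keys in a row along y near the robot's edge (65 mm to -x of the centre), the brake plunger at the far side (60 mm to +x)
- plunger (a joint): travel of the brake plunger: 0 up, grows as it is pressed, 0.025 m at its stop; spring: 3 N to start it, 9 N at the stop; comes back up by itself. Counts as down beyond 0.023
- plunger_top (a point): centre of the top of the plunger's black mushroom head (48 mm across, 12 mm thick), 125 mm over the bench when up; moves with it
- key_left (a joint): travel of the left key: 0 up, 0.006 m fully down; spring, 1.5 N to start it, 5 N fully down; comes back up by itself. Counts as pressed beyond 0.0048, with the other two up (below 0.002), for 0.2 s
- key_right (a joint): travel of the right key: 0 up, 0.006 m fully down; spring, 1.5 N to start it, 5 N fully down; comes back up by itself. Counts as pressed beyond 0.0048, with the other two up (below 0.002), for 0.2 s
- key_middle (a joint): travel of the middle key: 0 up, 0.006 m fully down; spring, 1.5 N to start it, 5 N fully down; comes back up by itself. Counts as pressed beyond 0.0048, with the other two up (below 0.002), for 0.2 s
- key_left_top (a point): centre of the top of the left key, a round grey button 28 mm across, 48 mm to +y (left) of the middle key; about 82 mm over the bench; moves with it
- key_right_top (a point): centre of the top of the right key, a round grey button 28 mm across, 48 mm to -y (right) of the middle key; about 82 mm over the bench; moves with it
- key_middle_top (a point): centre of the top of the middle key, a round grey button 28 mm across, in the middle of the row; about 82 mm over the bench; moves with it
- glue_bottle: white glue bottle, 60 mm across, 180 mm tall, upright; not part of the job, not to be moved
- brush_jar: steel jar 76 mm across, 90 mm tall, with brushes sticking up to 200 mm; not part of the job, not to be moved
- sanding_block: cork block 60 x 110 x 30 mm, in front of the control box; not part of the job, not to be moved
- try_square: carpenter's square lying flat: stock 130 mm, blade 170 mm; not part of the job, not to be moved
- mallet: wooden hammer lying flat; not part of the job, not to be moved
There are look-alikes about, which are no part of the job. Leave any red or white look-alike of the roll_wide_2 alone.

How it is judged:
By the outcome, as a careful person would: the job done as asked, in the order asked, and still so for the second after the job is handed in, with the robot touching nothing.
Of roll_wide_1, roll_wide_2, roll_narrow_1, roll_narrow_2 only 2 to 4 are there at a start; the rules pass over those that are not, and their reading is None.
At some moment in a run one of tray may be knocked a few centimetres aside while the robot is not near it.
Once in a run the grip may slacken for a moment while it holds something.
It also fails if it takes over 210 s, if anything falls off the work surface, if the arm or the gripper's body presses on something with over 40 N, if the wrist force passes 120 N, or if a joint passes its speed limit or range.

## Working session

There is one attempt and no reset: what is moved stays moved. The work goes in short steps, each a Python script; the robot and the scene stay as the last script left them, time stands still between calls to the robot, and variables do not carry over. Pictures are saved under pics/ and viewed, and the job is handed in when it is done.

```bash
mkdir -p pics; ls; python3 - <<'E'
from workcell import bot, hand, kinematics, get_obs, vision
import cv2
for n in ("scene","top","wrist"):
    c=vision.read_camera(n); cv2.imwrite(f"pics/{n}0.png",c["frame"][:,:,::-1]); print(n,c["intrinsics"].round(1).tolist(),c["view"].round(3).tolist())
o=get_obs(); print({k:(v if not hasattr(v,'round') else v.round(3)) for k,v in o.items()}, bot.tcp_to_tips)
E
```

```text
pics
scene [[454.8, 0.0, 315.5], [0.0, 454.8, 205.2], [0.0, 0.0, 1.0]] [[-0.211, 0.977, 0.009, 0.175], [0.729, 0.163, -0.665, -0.32], [-0.651, -0.134, -0.747, 1.667], [0.0, 0.0, 0.0, 1.0]]
top [[406.6, 0.0, 323.9], [0.0, 406.6, 197.9], [0.0, 0.0, 1.0]] [[-0.018, -1.0, -0.021, -0.04], [-0.995, 0.02, -0.094, 0.558], [0.095, 0.019, -0.995, 1.12], [0.0, 0.0, 0.0, 1.0]]
wrist [[304.0, 0.0, 321.5], [0.0, 304.0, 201.8], [0.0, 0.0, 1.0]] [[0.423, -0.906, -0.002, -0.625], [-0.857, -0.4, 0.324, -0.042], [-0.295, -0.135, -0.946, 0.382], [0.0, 0.0, 0.0, 1.0]]
{'time_s': 0.15, 'joint_pos': array([-1.136,  0.353,  1.634, -0.   ,  1.155, -0.002]), 'joint_vel': array([-0.002, -0.003, -0.002,  0.002, -0.   ,  0.   ]), 'joint_efforts': array([ 0.0000e+00, -6.0564e+01, -3.4234e+01,  0.0000e+00,  6.0000e-03,
       -0.0000e+00]), 'position': array([ 0.264, -0.566,  0.248]), 'orientation': array([-0.153,  0.691, -0.69 ,  0.153]), 'wrist_force': array([ 0.249, -0.138,  0.079]), 'ft_torque': array([ 0.024,  0.004, -0.013]), 'gripper_width': 0.08529052858756} 0.017
```

View pics/top0.png

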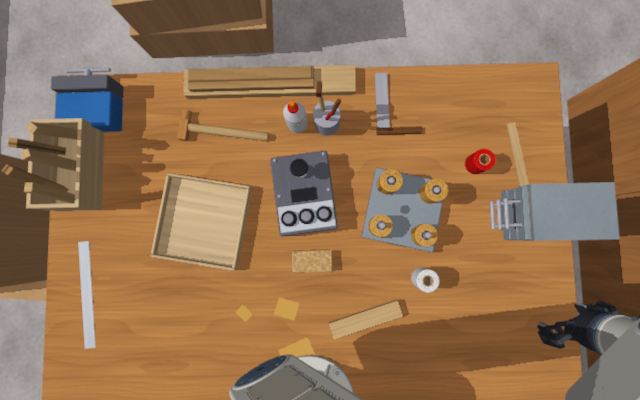

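View pics/scene0.png

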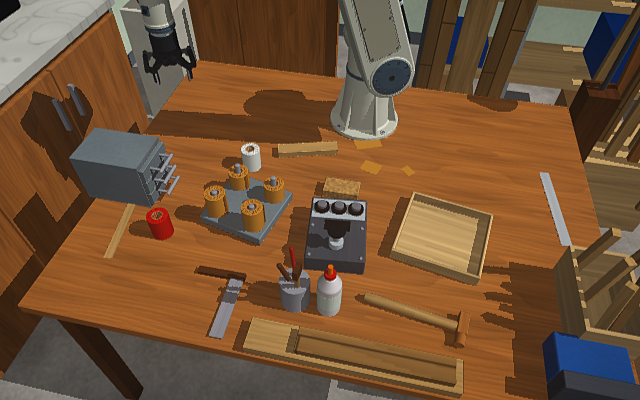

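View pics/wrist0.png

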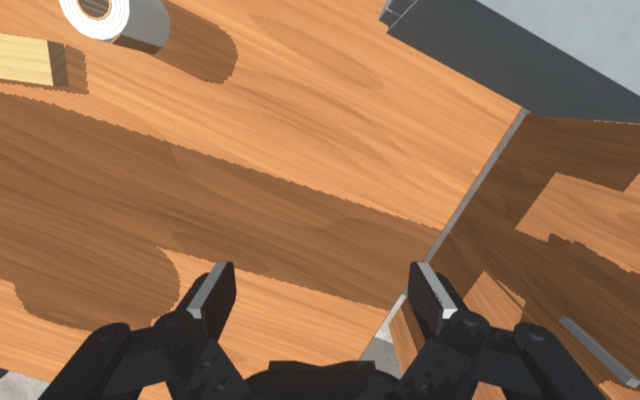

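Top view: four brown rolls on the spindles at about (390,181), (436,190), (381,226) and (426,235). The red (480,161) and white (425,281) look-alikes stand off the winder. The tray is at (201,221), the console at (304,193), the plunger head at (299,168) and the keys at (289,219), (306,216) and (324,213). I'll check this in enlarged crops.

```bash
cat > H.py <<'E'
from workcell import bot, hand, kinematics, get_obs, vision, hand_in
import numpy as np, cv2
from scipy.spatial.transform import Rotation as R
def cam(n,save=None):
    c=vision.read_camera(n)
    if save: cv2.imwrite(f"pics/{save}.png",c["frame"][:,:,::-1])
    return c
def ray(c,u,v,z):
    K,V=c["intrinsics"],c["view"]; Rm,t=V[:3,:3],V[:3,3]
    o=-Rm.T@t; d=Rm.T@np.linalg.inv(K)@np.array([u,v,1.]); return o+d*(z-o[2])/d[2]
def proj(c,p):
    K,V=c["intrinsics"],c["view"]; q=K@(V[:3,:3]@np.asarray(p,float)+V[:3,3]); return q[:2]/q[2]
def ori(a):
    """tool y down, jaws (tool z) along world heading a"""
    z=np.array([np.cos(a),np.sin(a),0]); y=np.array([0,0,-1.]); x=np.cross(y,z)
    return R.from_matrix(np.stack([x,y,z],1)).as_quat()
def st():
    o=get_obs(); print("t %.1f"%o["time_s"],"p",o["position"].round(4),"F",o["wrist_force"].round(1),"w %.4f"%o["gripper_width"]); return o
E
python3 - <<'E'
import cv2
im=cv2.imread("pics/top0.png")
cv2.imwrite("pics/crop_a.png",cv2.resize(im[140:310,350:510],None,fx=3.5,fy=3.5,interpolation=cv2.INTER_CUBIC))
cv2.imwrite("pics/crop_b.png",cv2.resize(im[140:280,145:345],None,fx=4,fy=4,interpolation=cv2.INTER_CUBIC))
E
```

```text
(no output)
```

View pics/crop_a.png

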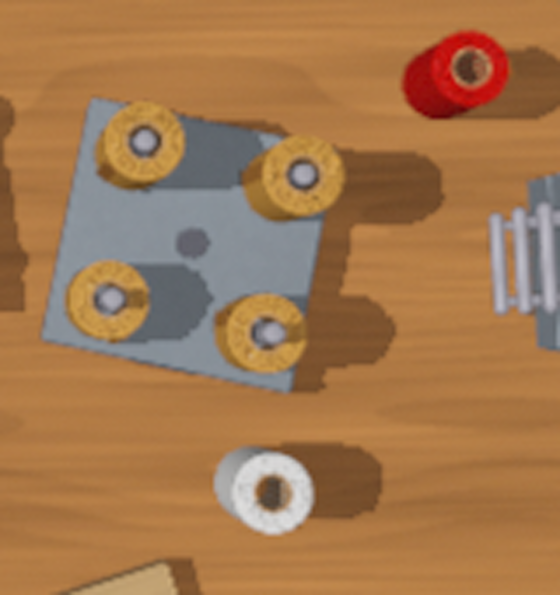

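View pics/crop_b.png

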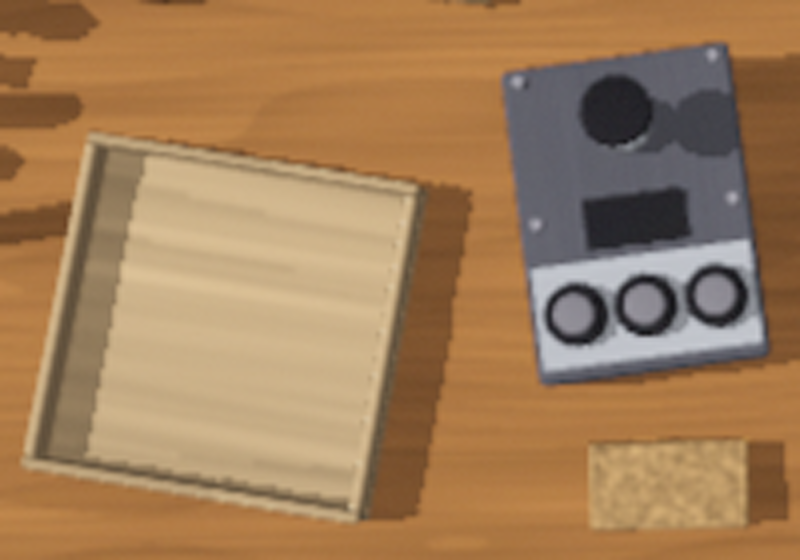

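```bash
python3 - <<'E'
from H import *
c=cam("top"); s=cam("scene")
sp=[(391.4,180.3),(436.6,189.7),(381.4,225.4),(426.6,235.1)]
P=np.array([ray(c,*p,.116) for p in sp]); print("spindles",P.round(4).tolist())
print("centre",P.mean(0).round(4),"sides",[round(float(np.linalg.norm(P[i]-P[j])),4) for i,j in((0,1),(2,3),(0,2),(1,3),(0,3),(1,2))])
d=P[0]-P[1];e=P[2]-P[3];f=P[0]-P[2];g=P[1]-P[3]
print("yaws",[round(float(np.degrees(np.arctan2(v[1],v[0]))),2) for v in (d,e,f,g)])
for n,u,v,z in(("plunger",299.3,167.5,.125),("kl",289.2,218.5,.082),("km",306.8,216.3,.082),("kr",324.2,214,.082)):
    p=ray(c,u,v,z); print(n,p.round(4),"scene px",proj(s,p).round(1))
for p in P: print("scene px",proj(s,p).round(1))
# tray floor/rim corners
rim=[(92,135),(420,187),(360,519),(26,463)]
T=np.array([ray(c,145+x/4,140+y/4,.035) for x,y in rim]); print("tray",T.round(4).tolist(),T.mean(0).round(4),[round(float(np.linalg.norm(T[i]-T[(i+1)%4])),4) for i in range(4)])
for n,u,v,z in(("bottle",294,106,.18),("jar",327,118,.09)): print(n,ray(c,u,v,z).round(3))
im=s["frame"][:,:,::-1]
cv2.imwrite("pics/crop_s.png",cv2.resize(im[150:280,190:380],None,fx=4,fy=4,interpolation=cv2.INTER_CUBIC))
E
```

```text
spindles [[0.591, -0.229, 0.116], [0.564, -0.3446, 0.116], [0.4746, -0.1994, 0.116], [0.4477, -0.3139, 0.116]]
centre [ 0.5193 -0.2717  0.116 ] sides [0.1187, 0.1177, 0.1201, 0.1203, 0.1666, 0.1705]
yaws [76.87, 76.76, -14.27, -14.75]
plunger [0.6284 0.0094 0.125 ] scene px [336.1 227.3]
kl [0.4985 0.0416 0.082 ] scene px [355.1 203.6]
km [ 0.5035 -0.0056  0.082 ] scene px [338.2 202.2]
kr [ 0.5087 -0.0521  0.082 ] scene px [321.6 200.8]
scene px [251.5 203.8]
scene px [214.4 189.9]
scene px [273.8 175.8]
scene px [238.4 163.4]
tray [[0.6341, 0.3894, 0.035], [0.5921, 0.1561, 0.035], [0.3621, 0.198, 0.035], [0.4045, 0.4315, 0.035]] [0.4982 0.2938 0.035 ] [0.237, 0.2338, 0.2374, 0.2335]
bottle [0.774 0.016 0.18 ]
jar [ 0.768 -0.065  0.09 ]
```

View pics/crop_s.png

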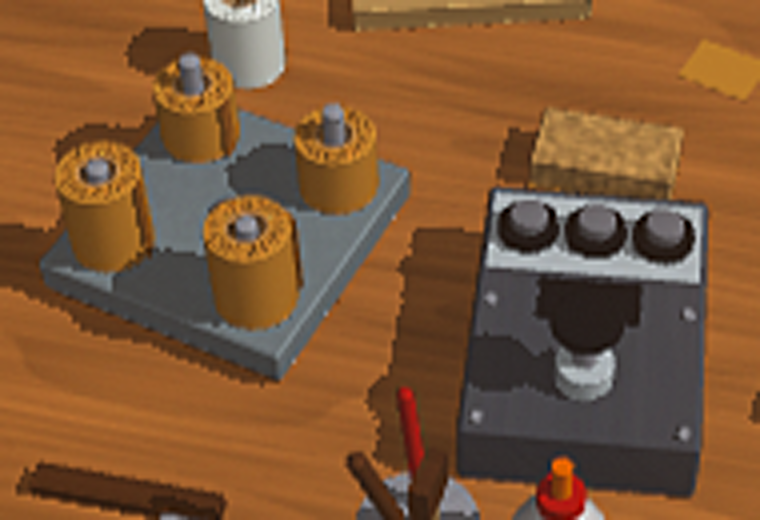

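The scene view agrees. The two far rolls are wide (short spindle stub) and the two near ones are narrow. The plunger and key positions match between views to within about 2 px. Next is the plunger.

```bash
cat >> H.py <<'E'
def best(p,a):
    """orientation (a or a+pi) with IK nearest present joints; p tcp"""
    q=np.array(get_obs()["joint_pos"]); c=[]
    for k in (-1,0,1):
        o=ori(a+k*np.pi); j=kinematics.solve_ik(p,o)
        if j is not None and abs(j[5])<2.9: c.append((float(np.abs(np.array(j)-q).max()),k,o,j))
    c.sort(key=lambda t:t[:2]); return c[0][2] if c else None
def press(xy,ztop,travel,fstop,a,maxover=.004,hold=.5,up=.06):
    """closed fingers press at xy; ends when force > fstop or travel past"""
    o=best([xy[0],xy[1],ztop+up+.017],a)
    bot.reach([xy[0],xy[1],ztop+up+.017],o); f0=get_obs()["wrist_force"][2]
    bot.servo_line([xy[0],xy[1],ztop+.017+.006],velocity=.12)
    z=ztop+.017+.006; log=[]; zc=None
    while z>ztop+.017-travel-maxover:
        z-=.001; bot.servo_line([xy[0],xy[1],z],velocity=.04); ob=get_obs(); f=ob["wrist_force"][2]-f0
        log.append((round(float(ob["position"][2]-.017-ztop)*1e3,1),round(float(f),1)))
        if f>fstop: break
    print(log); bot.dwell(hold); st()
    bot.servo_line([xy[0],xy[1],ztop+up+.017],velocity=.15)
E
python3 - <<'E'
from H import *
hand.move_gripper(0.0,20)
st()
p=get_obs()["position"]; bot.servo_line([p[0],p[1],.33],velocity=.25)
A=np.arctan2(.0937,-.0102)-np.pi/2
o=best([.6284,.0094,.30],A); print(o); bot.reach([.6284,.0094,.30],o); st()
press([.6284,.0094],.125,.025,16,A)
st(); cam("scene","scene1")
E
```

```text
t 1.0 p [ 0.2644 -0.5663  0.2483] F [-0.6  0.2 -0.5] w -0.0001
[ 0.52635985 -0.47217085  0.47217085 -0.52635985]
t 3.9 p [0.6284 0.0085 0.3   ] F [-0.3 -0.3 -0.8] w -0.0000
[(5.8, -0.4), (4.1, -1.6), (2.9, -0.8), (1.9, -0.6), (0.9, -0.4), (0.2, -0.1), (-0.9, 1.4), (-1.9, 1.8), (-3.0, 2.4), (-4.0, 2.6), (-5.0, 2.6), (-6.0, 3.5), (-7.0, 3.7), (-8.0, 3.6), (-9.0, 4.7), (-10.0, 4.3), (-10.9, 4.5), (-11.9, 5.0), (-12.8, 5.5), (-13.8, 4.9), (-14.8, 5.8), (-15.8, 4.9), (-16.7, 7.2), (-17.8, 5.4), (-18.7, 7.1), (-19.7, 7.1), (-20.7, 6.5), (-21.6, 6.4), (-22.6, 6.9), (-23.6, 7.7), (-24.5, 7.7), (-25.0, 12.4), (-25.1, 21.0)]
t 13.7 p [0.6287 0.0094 0.1169] F [-4.1 -0.5 21.6] w -0.0001
t 14.5 p [0.6274 0.0094 0.2006] F [ 1.1  0.  -0.6] w 0.0003
```

View pics/scene1.png

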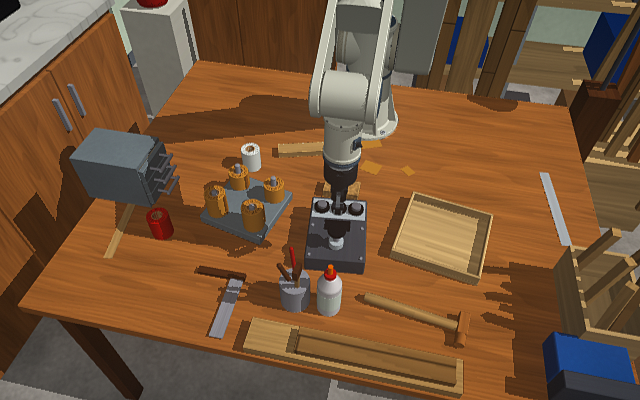

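```bash
cat >> H.py <<'E'
SP=[(.591,-.229),(.564,-.3446),(.4746,-.1994),(.4477,-.3139)]
def fit_sp():
    # fit ideal 120 mm square to the four measured spindle tips
    m=np.array(SP); I=np.array([(60,60),(60,-60),(-60,60),(-60,-60)])/1e3
    c=m.mean(0); d=m-c; th=np.arctan2((I[:,0]*d[:,1]-I[:,1]*d[:,0]).sum(),(I*d).sum())
    Rm=np.array([[np.cos(th),-np.sin(th)],[np.sin(th),np.cos(th)]]); return c+I@Rm.T,th
def tray(c):
    """rim-level min-area rectangle of the pale plywood: centre xy, yaw (in -45..45 deg), sides"""
    hsv=cv2.cvtColor(c["frame"],cv2.COLOR_RGB2HSV)
    m=cv2.inRange(hsv,(12,40,90),(28,125,255)); m[:, 275:]=0; m[:150]=0; m[:, :130]=0; m[290:]=0
    m=cv2.morphologyEx(m,cv2.MORPH_CLOSE,np.ones((9,9)))
    cs,_=cv2.findContours(m,cv2.RETR_EXTERNAL,cv2.CHAIN_APPROX_NONE); k=max(cs,key=cv2.contourArea)[:,0]
    w=np.array([ray(c,u,v,.035)[:2] for u,v in k])
    (cx,cy),(a,b),ang=cv2.minAreaRect((w*1000).astype(np.float32))
    ang=(ang+45)%90-45
    return np.array([cx,cy])/1e3,np.radians(ang),(round(a),round(b)),m
E
python3 - <<'E'
from H import *
p,th=fit_sp(); print(p.round(4),np.degrees(th))
c=cam("top","top1"); t=tray(c); print(t[:3],np.degrees(t[1])); cv2.imwrite("pics/m1.png",t[3])
E
```

```text
[[ 0.592  -0.2278]
 [ 0.5632 -0.3444]
 [ 0.4754 -0.1991]
 [ 0.4467 -0.3156]] -13.86133067199243
(array([0.49027991, 0.31790509]), np.float64(-0.17980664994806236), (203, 290)) -10.302162170410156
```

View pics/m1.png

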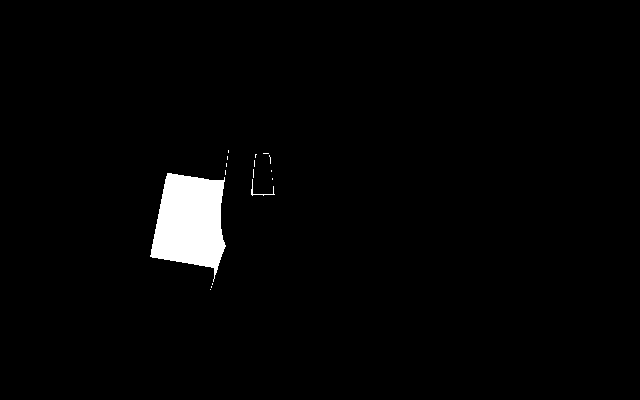

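View pics/top1.png

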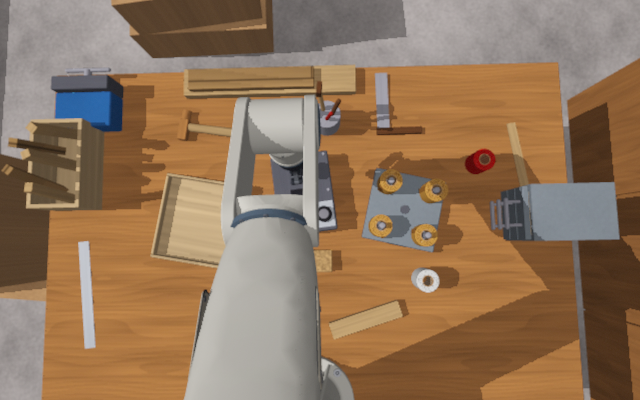

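```bash
cat >> H.py <<'E'
def pick(i,adeg,zg=.072):
    P,th=fit_sp(); x,y=P[i]; a=np.radians(adeg)
    hand.move_gripper(.085)
    o=best([x,y,.20],a); bot.reach([x,y,.22],o)
    bot.servo_line([x,y,zg],velocity=.12); st()
    hand.move_gripper(.03,60); bot.dwell(.2); st()
    bot.servo_line([x,y,.21],velocity=.12); st()
E
sed -i 's/    m=cv2.morphologyEx(m,cv2.MORPH_CLOSE/    m=cv2.morphologyEx(m,cv2.MORPH_OPEN,np.ones((3,3)))\n&/' H.py
python3 - <<'E'
from H import *
p=get_obs()["position"]; bot.servo_line([p[0],p[1],.25],velocity=.2)
pick(2,-58.9)
c=cam("top","top2"); t=tray(c); print(t[:3],np.degrees(t[1])); cam("scene","scene2"); cam("wrist","wrist2")
E
```

```text
t 18.1 p [ 0.4759 -0.1993  0.0726] F [-0.3  0.5 -0.2] w 0.0850
t 18.7 p [ 0.4761 -0.1994  0.0729] F [-1.7 -0.   6.5] w 0.0573
t 20.0 p [ 0.475  -0.1989  0.2092] F [ 0.4  0.4 -1.2] w 0.0577
(array([0.49837915, 0.29404413]), np.float64(-0.17980664994806236), (247, 241)) -10.302162170410156
```

View pics/scene2.png

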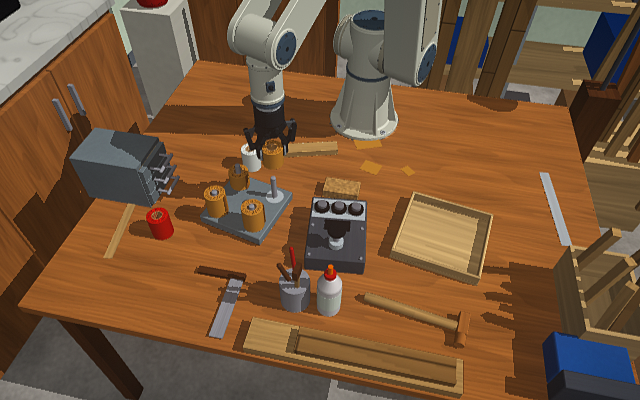

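View pics/wrist2.png

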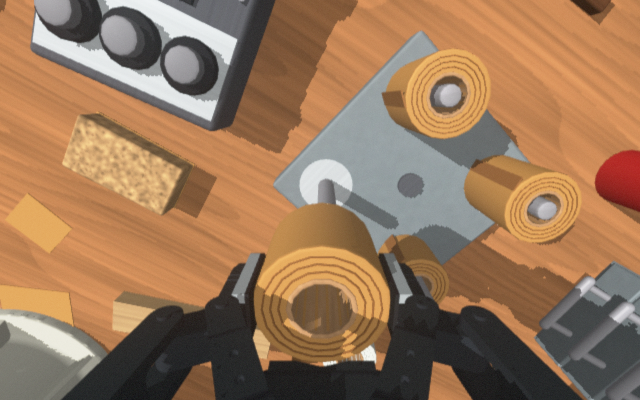

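```bash
cat >> H.py <<'E'
def slot(tc,th,k):
    s=np.array([(.056,.056),(.056,-.056),(-.056,.056),(-.056,-.056)])[k]
    return tc+np.array([[np.cos(th),-np.sin(th)],[np.sin(th),np.cos(th)]])@s
def over(tc,th,k,jaw,z=.21):
    x,y=slot(tc,th,k); o=best([x,y,z],th+np.radians(jaw))
    bot.reach([x,y,z],o); st()
def place(tc,th,k,zrel=.046):
    x,y=slot(tc,th,k); bot.servo_line([x,y,zrel+.02],velocity=.15)
    f0=get_obs()["wrist_force"][2]; z=zrel+.02
    while z>zrel-.006:
        z-=.002; bot.servo_line([x,y,z],velocity=.05); f=get_obs()["wrist_force"][2]-f0
        if f>5: break
    print("touch tcp z %.4f f %.1f"%(z,f)); st()
    hand.move_gripper(.072); bot.dwell(.1)
    bot.servo_line([x,y,.21],velocity=.2); st()
E
python3 - <<'E'
from H import *
over(np.array([.4984,.2940]),np.radians(-10.25),0,45); cam("wrist","wrist3")
E
```

```text
t 22.1 p [0.5639 0.3381 0.21  ] F [-1.2 -0.6 -1.7] w 0.0573
```

View pics/wrist3.png

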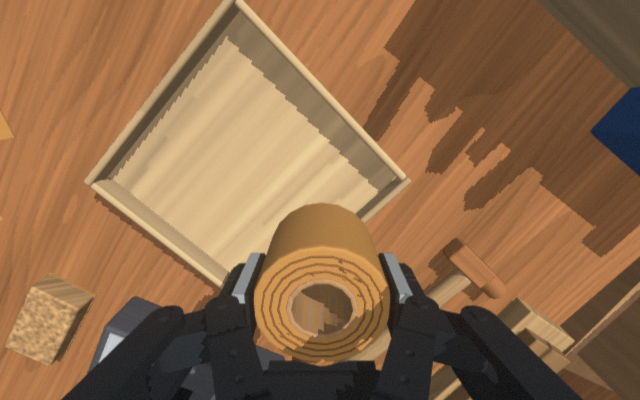

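The roll is held upright over the tray. I'll check the visible rim corners (90,182) and (408,181) against the tray pose, then lower.

```bash
python3 - <<'E'
from H import *
c=cam("wrist"); print(ray(c,90,182,.035).round(3),ray(c,408,181,.035).round(3))
tc,th=np.array([.4984,.2940]),np.radians(-10.25)
for s in((-.12,-.12),(-.12,.12),(.12,.12)): print((tc+np.array([[np.cos(th),-np.sin(th)],[np.sin(th),np.cos(th)]])@np.array(s)).round(3))
place(tc,th,0)
pick(0,31.1)
c=cam("top","top4"); t=tray(c); print(t[:3],np.degrees(t[1])); cam("scene","scene4")
E
```

```text
[0.368 0.204 0.035] [0.635 0.39  0.035]
[0.359 0.197]
[0.402 0.433]
[0.638 0.391]
touch tcp z 0.0440 f 8.0
t 26.1 p [0.5637 0.3393 0.0449] F [-1.7 -1.7  6.2] w 0.0578
t 27.5 p [0.5628 0.3388 0.2087] F [-0.1  1.   0.8] w 0.0721
t 31.2 p [ 0.5925 -0.2281  0.0728] F [-0.1 -1.1 -0.8] w 0.0852
t 31.7 p [ 0.5923 -0.228   0.0732] F [-1.8  0.9  7.4] w 0.0596
t 33.0 p [ 0.5914 -0.2276  0.2091] F [ 0.3  0.9 -2. ] w 0.0597
(array([0.49837915, 0.29404413]), np.float64(-0.17980664994806236), (247, 241)) -10.302162170410156
```

View pics/top4.png

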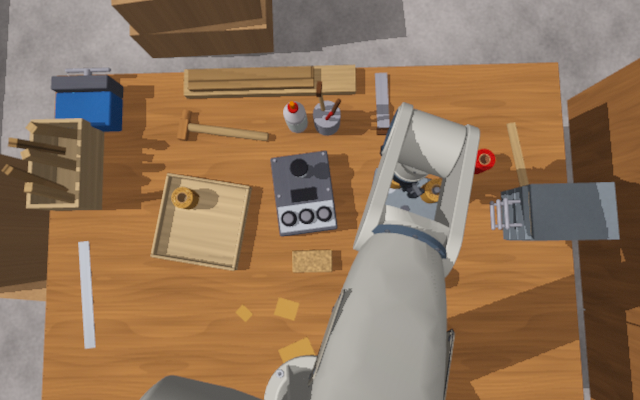

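View pics/scene4.png

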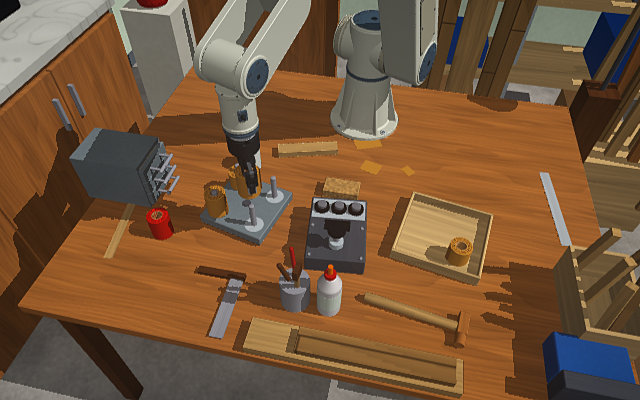

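Roll 1 stands in the tray at px (184,198), and the wide roll from spindle 0 is held. Next: place it in slot 1 and pick the next roll.

```bash
python3 - <<'E'
from H import *
tc,th=np.array([.4984,.2940]),np.radians(-10.25)
over(tc,th,1,-45); cam("wrist","wrist5")
c=cam("scene","scene5")
E
```

```text
t 34.8 p [0.544  0.2282 0.21  ] F [-0.4 -0.7 -2.3] w 0.0597
```

View pics/wrist5.png

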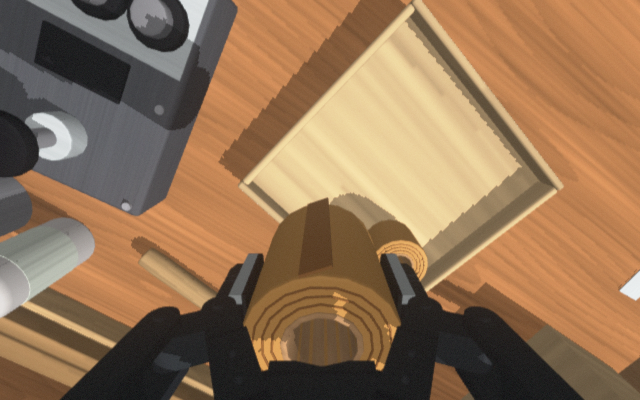

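The tray hasn't moved (rim corners at (242,186) and (560,187)), and the roll is upright and clear of the first one. Lowering.

```bash
python3 - <<'E'
from H import *
tc,th=np.array([.4984,.2940]),np.radians(-10.25)
place(tc,th,1)
pick(1,31.1)
c=cam("top","top6"); t=tray(c); print(t[:3],np.degrees(t[1])); cam("wrist","wrist6")
E
```

```text
touch tcp z 0.0440 f 12.8
t 38.8 p [0.5438 0.229  0.0451] F [-3.7 -1.8 10.7] w 0.0599
t 40.1 p [0.5429 0.2286 0.2089] F [ 0.5 -0.2 -0.3] w 0.0721
t 43.9 p [ 0.5637 -0.3447  0.0729] F [-0.1 -1.1  0.1] w 0.0850
t 44.5 p [ 0.5637 -0.3447  0.0732] F [-0.5  0.6  6.3] w 0.0591
t 45.8 p [ 0.5627 -0.3441  0.209 ] F [ 0.2 -0.5 -2.6] w 0.0596
(array([0.49837915, 0.29404413]), np.float64(-0.17980664994806236), (247, 241)) -10.302162170410156
```

View pics/top6.png

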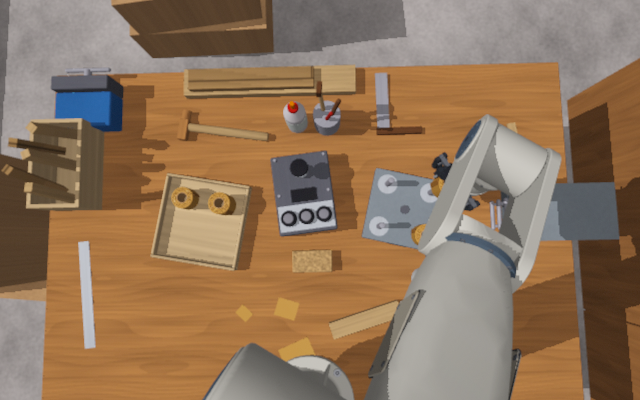

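View pics/wrist6.png

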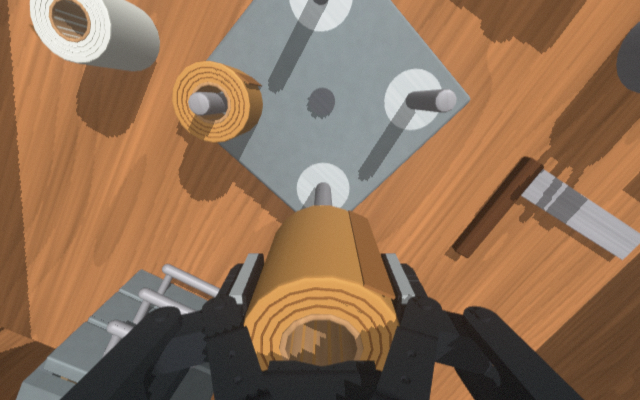

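Two rolls stand in the tray, at px (184,198) and (221,203). The third is held.

```bash
python3 - <<'E'
from H import *
tc,th=np.array([.4984,.2940]),np.radians(-10.25)
over(tc,th,2,-45); cam("wrist","wrist7")
E
```

```text
t 48.4 p [0.4538 0.3585 0.21  ] F [-0.  -0.4 -2.9] w 0.0596
```

View pics/wrist7.png

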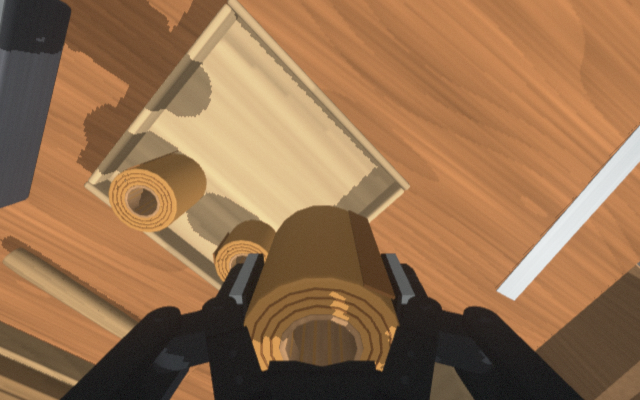

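```bash
python3 - <<'E'
from H import *
tc,th=np.array([.4984,.2940]),np.radians(-10.25)
c=cam("wrist"); print(ray(c,405,187,.035).round(3),ray(c,235,2,.035).round(3))
for s in((-.12,-.12),(-.12,.12)): print((tc+np.array([[np.cos(th),-np.sin(th)],[np.sin(th),np.cos(th)]])@np.array(s)).round(3))
place(tc,th,2)
pick(3,-58.9)
c=cam("top","top8"); t=tray(c); print(t[:3],np.degrees(t[1])); cam("wrist","wrist8")
E
```

```text
[0.408 0.431 0.035] [0.364 0.206 0.035]
[0.359 0.197]
[0.402 0.433]
touch tcp z 0.0440 f 13.6
t 52.3 p [0.4535 0.3593 0.0451] F [-3.7 -1.5 11. ] w 0.0592
t 53.7 p [0.4527 0.3586 0.2089] F [-0.1 -0.5 -0.4] w 0.0722
t 57.8 p [ 0.4471 -0.3159  0.0727] F [-0.1 -0.9  0.7] w 0.0853
t 58.4 p [ 0.4473 -0.3161  0.0733] F [-1.8  1.4  9.7] w 0.0590
t 59.6 p [ 0.4463 -0.3153  0.2092] F [-0.7 -0.5 -0.5] w 0.0590
(array([0.49842224, 0.29400046]), np.float64(-0.17980664994806236), (247, 241)) -10.302162170410156
```

View pics/top8.png

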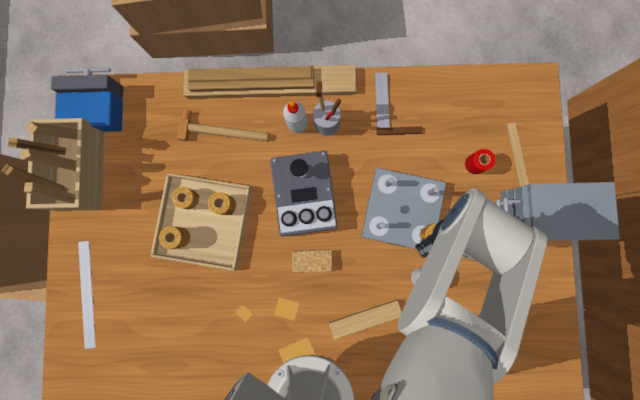

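View pics/wrist8.png

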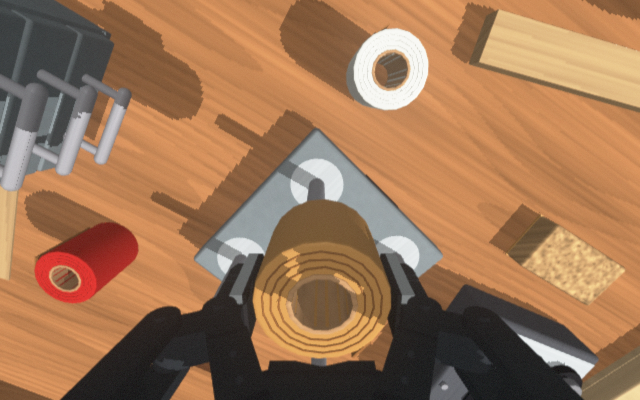

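Three rolls are in the tray, and the last one is held upright.

```bash
python3 - <<'E'
from H import *
tc,th=np.array([.4984,.2940]),np.radians(-10.25)
over(tc,th,3,45); cam("wrist","wrist9")
E
```

```text
t 62.0 p [0.4336 0.2485 0.21  ] F [ 0.  -0.1 -1.3] w 0.0594
```

View pics/wrist9.png

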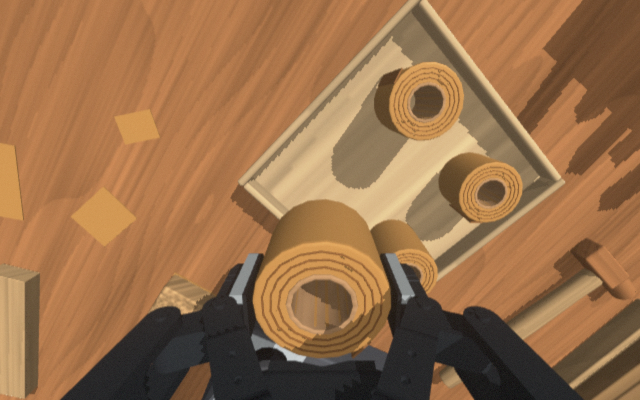

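```bash
python3 - <<'E'
from H import *
tc,th=np.array([.4984,.2940]),np.radians(-10.25)
place(tc,th,3)
hand.move_gripper(0.0,20)
o=best([.45,-.25,.28],-.1); bot.reach([.45,-.25,.28],o); st()
c=cam("top","top10"); t=tray(c); print(t[:3],np.degrees(t[1])); cam("scene","scene10")
cv2.imwrite("pics/crop10.png",cv2.resize(c["frame"][140:280,145:345,::-1],None,fx=4,fy=4,interpolation=cv2.INTER_CUBIC))
E
```

```text
touch tcp z 0.0440 f 20.8
t 65.9 p [0.4335 0.249  0.0453] F [-5.  -2.5 18.7] w 0.0591
t 67.3 p [0.4327 0.2485 0.209 ] F [-0.1 -0.1  0.5] w 0.0717
t 69.8 p [ 0.4502 -0.2493  0.2798] F [0.2 0.4 0.6] w -0.0001
(array([0.49837915, 0.29404413]), np.float64(-0.17980664994806236), (247, 241)) -10.302162170410156
```

View pics/crop10.png

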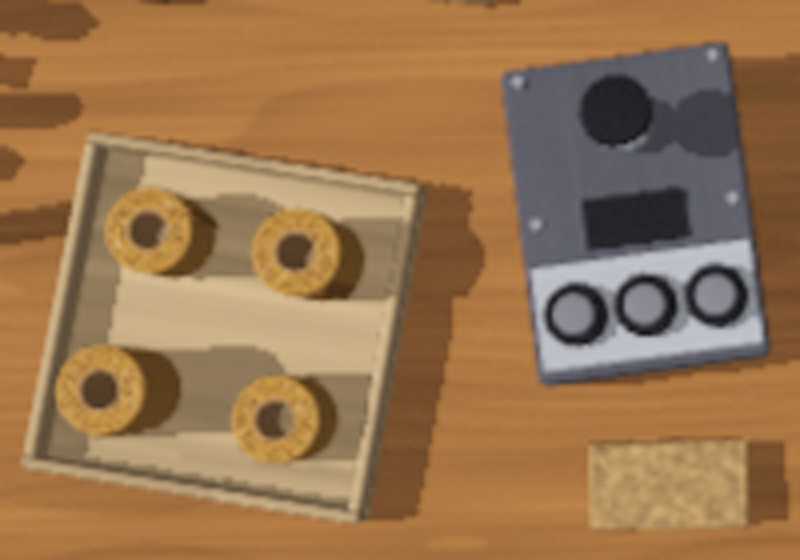

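View pics/scene10.png

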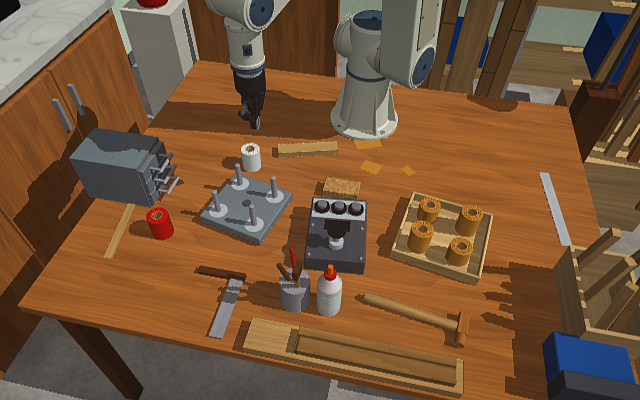

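All four rolls stand on the tray floor (crop px (148,230), (297,252), (100,390), (277,420)). The spindles are empty and the look-alikes haven't moved. Next are the keys: left, right, middle.

```bash
python3 - <<'E'
from H import *
A=np.radians(6.5); m=np.array([.5037,-.0052]); d=.048*np.array([-np.sin(A),np.cos(A)])
o=best([.45,-.1,.28],A)
for n,p in (("L",m+d),("R",m-d),("M",m)):
    print(n,p.round(4)); press(p,.082,.006,11,A,hold=.6)
    bot.dwell(.5)
cam("wrist","wrist11")
E
```

```text
L [0.4983 0.0425]
[(5.7, 0.2), (4.1, -0.5), (2.9, 0.1), (1.9, 0.7), (0.9, 0.1), (0.0, 1.5), (-0.9, 2.9), (-2.0, 2.0), (-3.0, 3.1), (-4.0, 3.6), (-5.0, 4.3), (-5.9, 5.3), (-6.2, 17.5)]
t 75.5 p [0.4984 0.0425 0.0928] F [-2.6 -1.1 17.2] w -0.0001
R [ 0.5091 -0.0529]
[(5.6, -0.6), (4.1, -0.1), (2.9, -0.5), (1.9, 0.0), (0.9, 0.3), (0.1, -0.1), (-1.0, 1.6), (-2.0, 2.3), (-2.9, 3.8), (-3.9, 3.6), (-5.0, 3.9), (-5.9, 4.2), (-6.2, 17.3)]
t 81.6 p [ 0.5093 -0.0529  0.0929] F [-3.2 -0.5 17.4] w 0.0002
M [ 0.5037 -0.0052]
[(5.6, -0.1), (4.1, -0.6), (2.9, -1.0), (1.9, 0.0), (0.9, -0.8), (0.1, 1.0), (-1.0, 0.7), (-2.0, 1.9), (-3.0, 2.4), (-4.0, 2.8), (-5.0, 4.2), (-5.9, 3.9), (-6.1, 17.0)]
t 87.4 p [ 0.5039 -0.0052  0.0929] F [-3.7  0.7 17.3] w -0.0002
```

View pics/wrist11.png

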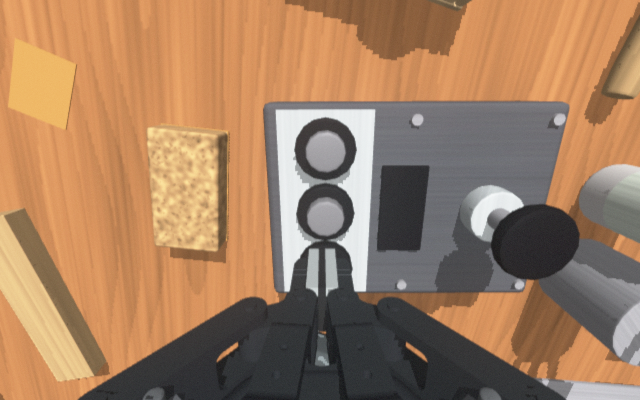

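All three keys reached their stop at 6 mm, with the force jumping to 17 N. Now the plunger again, then retreat and check.

```bash
python3 - <<'E'
from H import *
A=np.radians(6.5)
p=get_obs()["position"]; bot.servo_line([p[0],p[1],.25],velocity=.2)
press([.6284,.0094],.125,.025,16,A,hold=.6,up=.1)
p=get_obs()["position"]; bot.servo_line([p[0],p[1],.28],velocity=.2)
bot.goto_joints([-1.136,0.353,1.633,0,1.155,-0.002]); st()
c=cam("top","top12"); t=tray(c); print(t[:3],np.degrees(t[1])); cam("scene","scene12")
E
```

```text
[(5.5, -1.1), (4.0, -0.5), (2.9, -1.5), (1.9, -0.9), (0.9, -1.1), (0.1, 0.9), (-0.9, 1.9), (-1.9, 2.3), (-3.0, 1.8), (-4.0, 2.0), (-5.0, 3.1), (-6.0, 3.6), (-7.0, 3.0), (-8.0, 3.5), (-9.0, 5.1), (-10.0, 4.1), (-10.9, 4.3), (-11.9, 4.6), (-12.9, 5.0), (-13.8, 5.1), (-14.8, 5.4), (-15.8, 4.5), (-16.8, 6.8), (-17.7, 4.8), (-18.7, 6.5), (-19.7, 6.5), (-20.7, 6.3), (-21.6, 7.6), (-22.6, 7.3), (-23.6, 8.2), (-24.6, 8.3), (-25.0, 12.5), (-25.1, 21.0)]
t 99.5 p [0.6286 0.0094 0.1169] F [-3.7  0.4 21.3] w -0.0002
t 103.3 p [ 0.2656 -0.5661  0.2485] F [ 0.2  0.6 -1. ] w -0.0001
(array([0.49837915, 0.29404413]), np.float64(-0.17980664994806236), (247, 241)) -10.302162170410156
```

View pics/top12.png

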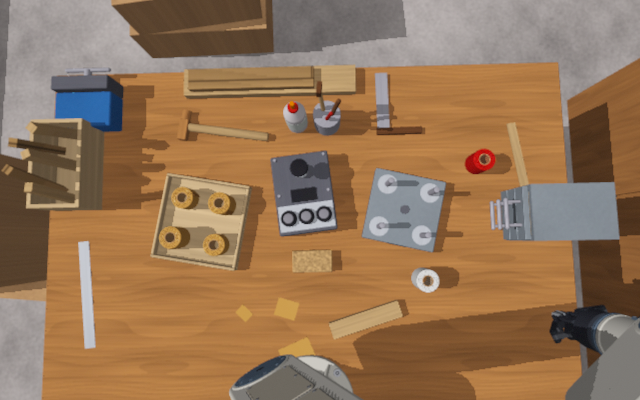

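View pics/scene12.png

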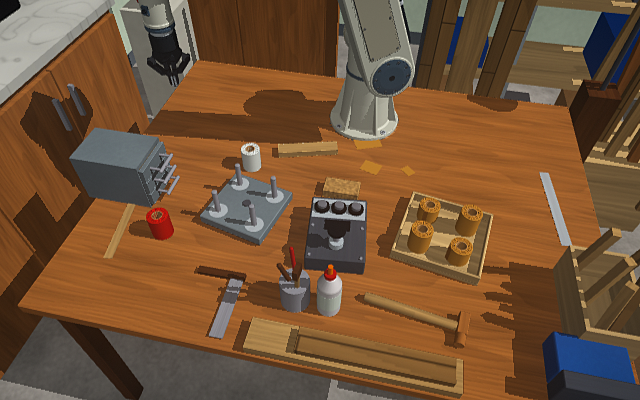

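The final views show four rolls upright in the tray, empty spindles, and everything else where it started.

```bash
python3 -c "
from H import *
print(hand_in())"
```

```text
the job is handed in; nothing more can be done
None
```

The job is done and handed in, with the whole run taking about 103 s of the 210 s allowed. I pushed the plunger to its stop with the rolls still on, moved all four rolls (two wide, two narrow) into the tray, pressed the keys left, right, middle, then pushed the plunger again.

- **Plunger:** both presses went down 25 mm, where the force jumped from about 8 N to 21 N, so each reached the stop.
- **Keys:** each went down 6 mm to its stop at about 17 N, was held 0.6 s and then released.
- **Rolls:** the last top and scene pictures show all four standing upright on the tray floor and the spindles empty.
- **Bench:** the tray did not move, and the tools and the red and white look-alikes look unmoved.

None of the checks failed. I saw neither a slackened grip nor a knocked tray.

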